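Unbolt the blast box hatch

TASK

Unbolt the hatch of the blast box so that the specimen can be taken out: with one fingertip hold down the red spring catch, and with the other draw the bolt by its black knob towards the catch as far as it will go before you let the catch up; then take the hand away, so that the catch springs up again and keeps the bolt drawn. This is fingertip work and nothing is to be lifted: leave the hatch shut, and do not move the things that stand on and around the box.

Things in the scene. Friction and masses are not known exactly. Their poses are not given: they have to be found in the camera images.
- blast_box: Grey sheet-metal box fixed on the bench, 300 (x) by 420 (y) by 204 mm high; origin: centre of its underside. Its -x side, with two rubber hand ports, faces the robot (yaw within 0.35 rad). Its flush blue hatch carries bolt and catch, in line along the box's y, 55 mm from the top's front edge. In that line, 163 mm to the +y side of the knob, begins a wire handle of the hatch, 29 mm high (not needed).
- knob_top (a point): Centre of the top of the bolt's black knob, an upright post 16 mm in diameter. Its top is 50 mm above the hatch plate. Only the flat bolt, its guide and keeper, at most 22 mm above the hatch plate, lie below it and within 60 mm to its -y side. It moves along the box's +y as the bolt is drawn.
- paddle_top (a point): Centre of the flat top of the red catch paddle: 62 mm long (box's y), 26 mm wide, 30 mm above the hatch plate when up, 24 mm when down. It starts 75 mm to the +y side of the knob's axis; the drawn knob ends 6 mm short of the paddle. It goes straight down and stays level wherever it is pressed, so a fingertip may slide along it.
- catch_paddle: The red paddle itself (same part as above); its origin is on the hatch plate below its centre when up, axes as the box.
- bolt_knob: The black knob itself; its origin is on the hatch plate under the knob's axis, axes as the box. It turns or lifts in no way, it only slides with the bolt.
- bolt (a joint): How far the bolt is drawn, m: 0 = home in the keeper (start), 0.0305 = fully drawn, at its stop. It slides along the box's +y (to the robot's left) with about 2 N of friction. Notches at 0, 0.010, 0.020 and 0.030 let the catch hold it: it moves only while the catch is down.
- catch (a joint): How far the catch is pressed down, m: 0 = up, 0.006 = down against its stop. Spring: about 4 N at first, 8 N fully down. The bolt is free from 0.0045 on. Released with the bolt at a notch it returns to 0; released elsewhere it stays near 0.0045, under the bolt.
- hatch (a joint): Opening angle of the hatch, rad: 0 = shut (the start), hinged along its far edge. It must stay shut.
- glue_jar: Amber jar with white cap, 36 mm in diameter, 40 mm high, standing on the box's top near its -y side. Origin: centre of its underside. Bystander.
- ammonite: Brown coiled fossil, 54 mm across, 18 mm thick, lying on the box's top near its -y side. Origin: centre of its underside. Bystander.
- brush: Flat wooden brush, 150 mm long, lying on the rear edge of the box's top. Origin: on its underside near the middle. Bystander.
- wash_bottle: White bottle with blue cap and bent spout, 68 mm in diameter, 190 mm high, on the bench. Origin: centre of its underside. Bystander.
- matrix_block: Grey rock with a fossil in it, about 170 x 140 x 100 mm, on the bench. Origin: centre of its underside. Bystander.
- specimen_tray: White specimen tray, 140 x 110 x 35 mm, with small bones, on the bench. Origin: centre of its underside. Bystander.
- scoop: Small orange scoop, 150 mm long, on the bench. Origin: under the middle of its pan. Bystander.
- pick_cup: Blue cup of picks, 64 mm in diameter, 145 mm high with the picks, on the bench. Origin: centre of its underside. Bystander.

How it is judged:
By the outcome, as a careful person would: the job done as asked, in the order asked, and still so for the second after the job is handed in, with the robot touching nothing.
It also fails if it takes over 43 s, if anything falls off the work surface, if the arm or the gripper's body presses on something with over 40 N, if the wrist force passes 120 N, or if a joint passes its speed limit or range.

ROBOT

A 6-joint arm with a two-finger parallel gripper is mounted at the origin on the work surface. World frame = base frame: x ahead of the robot, y to its left, z up, the work surface at z = 0. Lengths are in m, angles in degrees, forces in N, time in s.
With the tool pointing down it reaches from about 0.425 to 0.95 m from the base axis. Payload 3.5 kg.
Tool frame: the origin (TCP) lies between the finger pads; the fingertips stand 19 mm ahead of it and the grasp point (between the pads) is the TCP (robot.nose_length is the distance from the TCP to the fingertips, in m); x points along the fingers, z is the direction in which the jaws open and shut, and the axes are right-handed (so a half turn about x gives the same grasp; the last joint's range is limited). The gripper opens to 85 mm and grips with 20 to 120 N. Pads are 22 mm wide; open, the fingers measure 114 mm over their backs; the gripper's body (76 mm by 85 mm) begins 54 mm behind the grasp point. The pads swing forward as they close: fully open they stand 13 mm farther back than shut.
Start: joints at [54.889, 16.404, 90.338, -0, 73.258, -8.594], TCP at [0.301, 0.604, 0.25] pointing down, gripper open.
Joint ranges: [-158.93, 158.93], [-51.34, 127.21], [12.03, 142.37], [-87.48, 267.48], [13.55, 161.25], [-162.69, 162.69]. Speed limits (degrees/s): [159.86, 159.86, 180, 180, 180, 180].

INTERFACE

Orientations are given as [roll, pitch, yaw] about the fixed x, y, z axes, in that order (R = Rz(yaw) Ry(pitch) Rx(roll)).
In Python, from cell import robot gives the robot as it stands. The module is installed in compiled form; this text tells all that it offers. Calls block until the motion is done:
- robot.move_to(position, orientation): joint-space move of the TCP to a pose.
- robot.move_linear(position, velocity=0.15, attitude=None): straight line of the TCP; attitude=None keeps the orientation; velocity is the mean speed in m/s.
- robot.goto_joints(angles): joint-space move.
- robot.grip(opening): finger opening in m; the grip force is fixed at half the most; returns when the fingers have stopped.
- robot.pause(seconds).
- robot.ik(position, orientation): joint angles nearest the present ones, or None.
- robot.observe(): the state.
- robot.snapshot(name): name is "scene" or "side" or "wrist"; returns the picture (480x640x3 uint8, red, green, blue); there is no depth.
- robot.camera_info(name): a dict with "camera_matrix" (3x3 intrinsics, pixels), "R" (3x3) and "t" (3): a world point X has camera coordinates R X + t. Camera axes: x right, y down, z forward; pixel columns grow to the right and rows downward; lengths in m; the calibration is good to about 2 mm. The wrist camera is an equidistant fisheye: a pixel r from the principal point sees the ray r / f radians off the axis. A picture is of the moment at which its call begins: read the wrist's pose just before it. camera_info takes no time and is no camera call; for the wrist camera it gives the pose at the moment of the call.
A pose or a line that the arm cannot do raises robot.PlanningError and nothing moves.
- robot.hand_in(): hands the job in, once; it reports no verdict.
Trained networks look in the newest picture that a camera, given by its name, has taken for a name from the list of things; names that differ only in an ending like _2 or _b are one class to them, and where a whole thing is asked for, a point or a joint stands for the part that bears it (a point fixed in the world has none). Each returns a list of dicts, best first, with "confidence" (0 to 1); they miss things now and then, are a little off and sometimes report something else, mostly with a low value. They report only what shows in the picture. A call takes as long as a camera call.
- robot.look_for(camera, query): "at" ([x, y, z] in m, in world coordinates, good to about 4 mm: the middle of the surface that is visible of it).
- robot.mark_of(camera, query): "at" ([x, y, z] in m, in world coordinates, good to about 4 mm: a listed point, or the origin of a listed thing).
The state is a dict: "time_s": time; "joints": joint angles; "dq": joint speeds; "tau": joint torques, N m; "tool_pos": TCP position; "tool_rot": TCP orientation; "ft_force": force on the tool from outside, world axes, zero at the start; "wrist_torque": the same for the moment, N m; "finger_gap": finger opening in m.
Only numpy, scipy, OpenCV 4.12 (cv2) and the standard library are available. Lean on these libraries where they do the work, as an engineer would, in place of code of your own. Each camera call takes 0.05 s, during which the arm holds its last target. There are 200 camera calls.

## Working session

There is one attempt and no reset: what is moved stays moved. The work goes in short steps, each a Python script; the robot and the scene stay as the last script left them, time stands still between calls to the robot, and variables do not carry over. Pictures are saved under pics/ and viewed, on a budget of 10 in all, crops included, one or two more only if the job needs it, and the job is handed in when it is done.

```bash
mkdir -p pics
cat > h.py <<'E'
from cell import robot
import numpy as np, cv2
def save(c,n):
    im=robot.snapshot(c); cv2.imwrite(f'pics/{n}.png',im[:,:,::-1]); return im
def proj(c,X):
    i=robot.camera_info(c); p=np.array(i['R'])@np.array(X)+np.array(i['t']); p=np.array(i['camera_matrix'])@p; return p[:2]/p[2]
E
python3 - <<'E'
from h import *
s=robot.observe(); print(s['time_s'],s['tool_pos'],s['tool_rot'],s['ft_force'],s['finger_gap'])
for c in ['scene','side']:
    save(c,c+'1')
    for q in ['knob_top','paddle_top','blast_box','catch_paddle','bolt_knob','glue_jar','ammonite','wash_bottle','pick_cup']:
        print(c,q,[(np.round(d['at'],3).tolist(),round(d['confidence'],2)) for d in robot.mark_of(c,q)[:2]])
print(robot.observe()['time_s'])
E
```

```text
0.0 [0.30095824 0.60340383 0.24884643] [ 173.5961786    89.84386593 -122.92203822] [ 0.79952344 -0.44381987  0.4425874 ] 0.08538633581359241
scene knob_top [([0.581, -0.045, 0.258], 0.54)]
scene paddle_top [([0.563, 0.034, 0.234], 0.8)]
scene blast_box [([0.665, 0.022, 0.004], 0.77)]
scene catch_paddle [([0.568, 0.034, 0.206], 0.76)]
scene bolt_knob [([0.584, -0.039, 0.207], 0.44)]
scene glue_jar [([0.763, -0.13, 0.2], 0.76)]
scene ammonite [([0.628, -0.167, 0.209], 0.79)]
scene wash_bottle [([0.42, -0.391, -0.001], 0.74)]
scene pick_cup [([0.442, 0.421, -0.002], 0.94)]
side knob_top [([0.585, -0.039, 0.253], 0.43), ([0.566, 0.037, 0.228], 0.22)]
side paddle_top [([0.564, 0.036, 0.233], 0.55)]
side blast_box []
side catch_paddle [([0.566, 0.028, 0.206], 0.47)]
side bolt_knob [([0.585, -0.039, 0.202], 0.43)]
side glue_jar []
side ammonite [([0.627, -0.176, 0.204], 0.51)]
side wash_bottle [([0.417, -0.39, 0.001], 0.97)]
side pick_cup [([0.441, 0.426, 0.003], 0.81), ([0.565, 0.031, 0.206], 0.39)]
1.0
```

View pics/scene1.png

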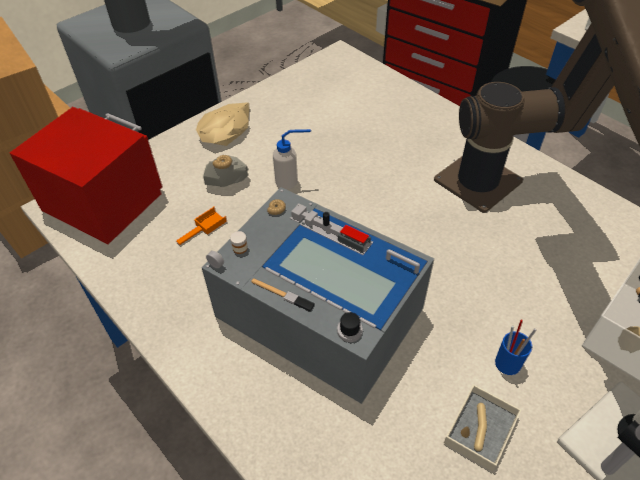

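View pics/side1.png

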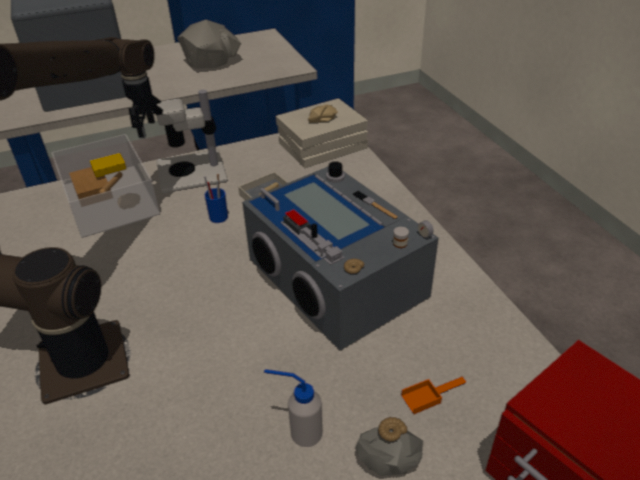

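The scene view shows the knob at about (326,218), the red paddle at (354,236), the jar at (239,242) and the ammonite at (277,208). The side view agrees: knob at (314,230), paddle at (296,218). The network marks fit these, giving a box yaw of about 0.24 rad and a plate height of about 0.205. Next I go above the bolt for a closer look.

```bash
cat >> h.py <<'E'
from scipy.spatial.transform import Rotation as Ro
def att(yaw,tilt=0,flip=1):
    "tool x down, jaws along box y; tilt>0 (deg): +y finger lower"
    B=Ro.from_euler('z',yaw)*Ro.from_euler('x',-tilt,degrees=True)
    x=B.apply([0,0,-1]); z=flip*B.apply([0,1,0]); y=np.cross(z,x)
    return Ro.from_matrix(np.c_[x,y,z]).as_euler('xyz',degrees=True).tolist()
E
python3 - <<'E'
from h import *
yaw=.237
for f in (1,-1): print(f,robot.ik([.53,0.0,.38],att(yaw,0,f)))
q=robot.observe()['joints']; print(q, robot.nose_length)
f=min((1,-1),key=lambda f:np.abs(np.array(robot.ik([.53,0,.38],att(yaw,0,f)))-q).max())
robot.move_linear([.301,.604,.36],.3)
robot.move_to([.53,0.0,.38],att(yaw,0,f)); robot.grip(.062)
save('wrist','w1'); print(f)
for q in ['knob_top','paddle_top','catch_paddle','bolt_knob']:
    print(q,[(np.round(d['at'],4).tolist(),round(d['confidence'],2)) for d in robot.mark_of('wrist',q)[:2]])
s=robot.observe();print(s['time_s'],s['tool_pos'],s['finger_gap'],s['ft_force'])
i=robot.camera_info('wrist'); print(i)
E
```

```text
1 [-1.09748072e+01 -6.24967837e+00  1.01244534e+02 -2.54444375e-14
  8.50051443e+01 -1.14553907e+02]
-1 [-10.97480722  -6.24967837 101.24453412   0.          85.00514426
  65.44609303]
[ 5.48888722e+01  1.64024641e+01  9.03399576e+01 -1.59356539e-03
  7.32604579e+01 -8.59556296e+00] 0.019
-1
knob_top [([0.5851, -0.0438, 0.2545], 0.96)]
paddle_top [([0.5692, 0.0314, 0.2372], 0.61)]
catch_paddle [([0.5654, 0.0346, 0.2038], 0.86)]
bolt_knob [([0.5849, -0.0408, 0.2025], 0.56)]
4.4417 [5.29994603e-01 3.14482137e-06 3.79989273e-01] 0.06216562155521584 [ 0.45915049  0.87125266 -0.7100122 ]
{'camera_matrix': array([[371.64829954,   0.        , 321.49031483],
       [  0.        , 371.64829954, 238.37901858],
       [  0.        ,   0.        ,   1.        ]]), 'R': array([[ 2.35725531e-01, -9.71819620e-01,  3.17019693e-04],
       [-9.24570878e-01, -2.24164327e-01,  3.08089349e-01],
       [-2.99336210e-01, -7.29176326e-02, -9.51357374e-01]]), 't': array([-0.12569446,  0.41045095,  0.66313027])}<sys>:0: UserWarning: Gimbal lock detected. Setting third angle to zero since it is not possible to uniquely determine all angles.
<stdin>:5: UserWarning: Gimbal lock detected. Setting third angle to zero since it is not possible to uniquely determine all angles.
```

View pics/w1.png

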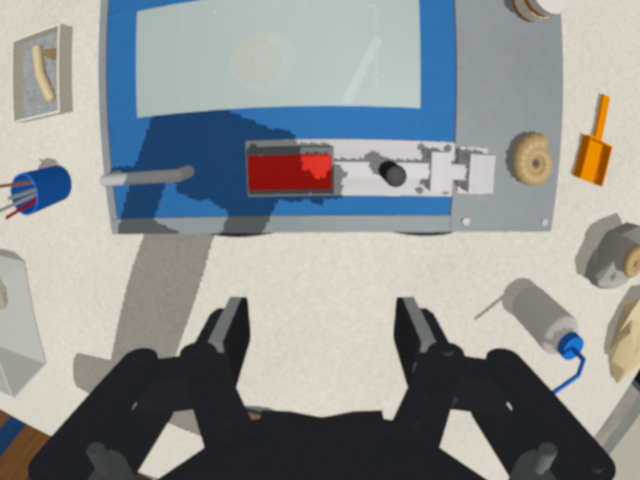

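The paddle is at columns 248–332, rows 152–193, and the knob at about (393,174). The box front edge is level in the image at row 233, so the yaw is right. I'll measure these with my own rays.

```bash
cat >> h.py <<'E'
def wray(px,z,i):
    K=i['camera_matrix']; d=(np.atleast_2d(px).astype(float)-K[:2,2])/K[0,0]; r=np.linalg.norm(d,axis=1,keepdims=True)
    v=np.c_[d/r*np.sin(r),np.cos(r)]@i['R']; c=-i['R'].T@i['t']; return c+v*((z-c[2])/v[:,2:])
def measure(im,i,zp=.204):
    hsv=cv2.cvtColor(im,cv2.COLOR_RGB2HSV); sub=np.zeros(im.shape[:2],bool); sub[100:230,200:480]=1
    red=((hsv[...,0]<6)|(hsv[...,0]>174))&(hsv[...,1]>180)&(hsv[...,2]>60)&sub
    p=np.argwhere(red)[:,::-1]; P=wray(p,zp+.030,i)[:,:2].astype(np.float32)*1000
    print('paddle',cv2.minAreaRect(P))
    e=[]
    for x in range(130,540,10):
        col=im[215:250,x].astype(float).sum(1); e.append([x,215+np.argmax(np.abs(np.diff(col)))+.5])
    return P
E
python3 - <<'E'
from h import *
im=cv2.imread('pics/w1.png')[:,:,::-1]; i=robot.camera_info('wrist')
measure(im,i)
dark=(im.max(2)<60); dark[:150]=0;dark[200:]=0;dark[:,:370]=0;dark[:,415:]=0
p=np.argwhere(dark)[:,::-1]; print(p.min(0),p.max(0))
E2=wray([[120,233.5],[540,232.5]],.204,i); print(E2)
d=E2[0]-E2[1]; print('yaw', np.arctan2(-d[0],d[1]))
cv2.imwrite('pics/w1c.png',cv2.resize(im[130:220,230:510,::-1],None,fx=2.8,fy=2.8,interpolation=cv2.INTER_CUBIC))
E
```

```text
paddle ((566.5709838867188, 32.7940673828125), (25.125808715820312, 60.33204650878906), 14.0541410446167)
[379 161] [395 179]
[[ 0.47315744  0.1803046   0.204     ]
 [ 0.56817084 -0.20690105  0.204     ]]
yaw 0.24062785495056457
```

View pics/w1c.png

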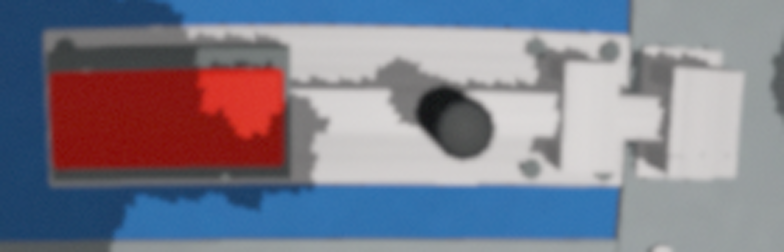

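```bash
cat >> h.py <<'E'
import warnings; warnings.filterwarnings('ignore')
yaw=.243; u=np.array([-np.sin(yaw),np.cos(yaw),0]); knob=np.array([.5848,-.0400,0]); T=4; A=att(yaw,T,-1)
xt=Ro.from_euler('xyz',A,degrees=True).apply([1,0,0])
def tcp(s,h): 
    "mid-tip point s m along box y from the knob's start axis, at world height h"
    return (knob+u*s+[0,0,h]-.019*xt).tolist()
def F(n=1):
    f=np.array(robot.observe()['ft_force']); return np.array([f@u, f@np.cross(u,[0,0,1]), f[2]])
E
python3 - <<'E'
from h import *
print('knob',wray([[396.1,176.1]],.254,robot.camera_info('wrist')))
robot.move_to(tcp(.018,.32),A)
robot.move_linear(tcp(.018,.252),.08); robot.pause(.2)
f0=F(); print(f0, robot.observe()['time_s'])
h=.252
while h>.226:
    h-=.001; robot.move_linear(tcp(.018,h),.02); f=F()-f0
    if abs(f[2])>2.5 or np.abs(f).max()>6: break
print(h,f,robot.observe()['tool_pos'][2]-tcp(0,h)[2],robot.observe()['time_s'])
np.save('f0.npy',f0); save('wrist','w2');save('scene','s2')
E
```

```text
knob [[ 0.58458753 -0.04019137  0.254     ]]
[-0.35993557 -0.34229657  0.88914224] 6.0167
0.22999999999999998 [ 0.97497684 -0.58594756  3.20459831] 0.0009519429228392329 11.5167
```

View pics/w2.png

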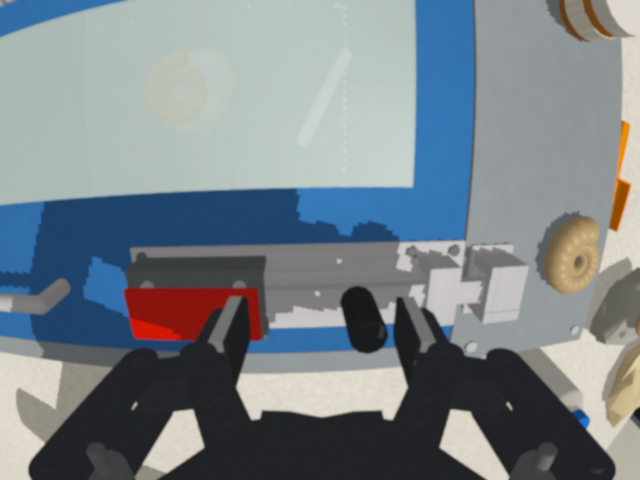

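The wrist view shows the left finger on the red paddle's near-knob half at about (235,310), and the knob at (365,320) standing clear between the fingers. Contact came at 3 N. I'll press the catch down to its stop, then draw the bolt.

Run:
```python
from h import *
f0=np.load('f0.npy'); h=.230
while h>.219:
    h-=.001; robot.move_linear(tcp(.018,h),.02); robot.pause(.05); f=F()-f0
    print(round(h,4),np.round(f,1),round(robot.observe()['tool_pos'][2]-tcp(0,h)[2],4))
    if f[2]>13 or np.abs(f[:2]).max()>8: break
print(robot.observe()['time_s'])
```

```text
0.229 [-0.1 -0.3  3.9] 0.0004
0.228 [ 0.6 -1.3  4. ] 0.0005
0.227 [ 0.7 -1.   4.4] 0.0007
0.226 [ 0.2 -1.5  5.9] 0.0008
0.225 [ 0.9 -2.2  5.1] 0.001
0.224 [ 2.  -1.4  5.6] 0.0012
0.223 [-0.  -2.1  7.5] 0.0018
0.222 [ 1.3 -4.4 10.9] 0.0027
0.221 [ 1.6 -5.1 14.3] 0.0036
14.3167
```

Run:
```python
from h import *
f0=np.load('f0.npy'); h=.2213; s=.018
act=lambda:(np.array(robot.observe()['tool_pos'])-tcp(0,h))@u
while s<.0635:
    s+=.0025 if s<.045 else .0012
    robot.move_linear(tcp(s,h),.03); robot.pause(.05); f=F()-f0
    print(round(s,4),round(act(),4),np.round(f,1))
    if f[2]<7 or f[0]<-24 or abs(f[1])>15: break
print(robot.observe()['time_s'])
save('wrist','w3')
print([np.round(d['at'],4) for q in ('knob_top','paddle_top') for d in robot.mark_of('wrist',q)[:1]])
```

```text
0.0205 0.0185 [-2.8 -3.4 12.2]
0.023 0.0201 [-6.  -2.2 11.4]
0.0255 0.0222 [-6.6 -0.7 10.8]
0.028 0.0241 [-7.7 -1.1 10.3]
0.0305 0.0264 [-8.2  0.2  8.7]
0.033 0.029 [-7.7 -0.8 10. ]
0.0355 0.0316 [-8.3 -0.4  9.2]
0.038 0.0341 [-8.2 -0.5  9.8]
0.0405 0.0366 [-7.6 -1.2  9.8]
0.043 0.0391 [-7.6 -0.7  9.5]
0.0455 0.0417 [-8.1 -0.6  9.7]
0.0467 0.0428 [-8.1  0.1  9.9]
0.0479 0.044 [-7.8 -0.5  9.7]
0.0491 0.0451 [-7.6 -0.9  9.6]
0.0503 0.0464 [-8.1 -0.3 10.5]
0.0515 0.0477 [-8.  -0.7  9.1]
0.0527 0.0489 [-8.3 -0.7  8.6]
0.0539 0.0501 [-9.  -0.6  9.9]
0.0551 0.0513 [-8.5 -0.1  9.7]
0.0563 0.0526 [-8.   0.2  9.6]
0.0575 0.0531 [-9.8 -0.9  9.4]
0.0587 0.0533 [-13.6  -1.1   9.7]
0.0599 0.0534 [-15.7  -0.5   8.2]
0.0611 0.0535 [-19.4  -1.    7.6]
0.0623 0.0536 [-22.4  -0.4   7.3]
0.0635 0.0537 [-24.9  -0.9   6.4]
22.1167
[array([ 0.5783, -0.0099,  0.2569]), array([0.5654, 0.0305, 0.2273])]
```

View pics/w3.png

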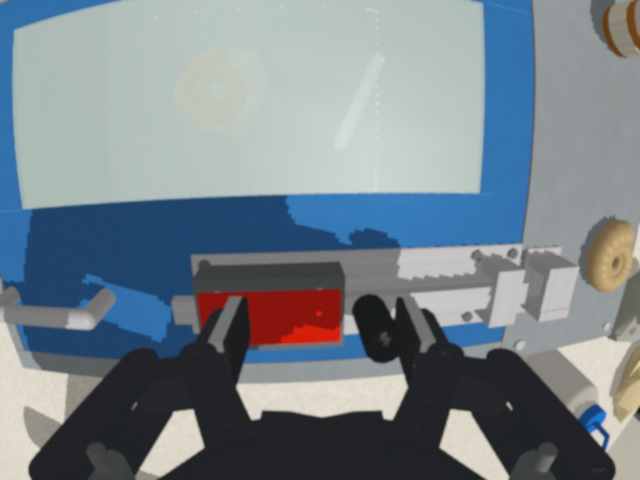

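The knob has stopped hard at 0.0305: the actual position stalled at 53.5 mm while the force climbed. The view shows the knob at (375,325) just short of the paddle, and the bolt tail showing left of it at (185,310). I'll back the finger slightly off the knob so friction can't lift the hatch, then raise straight up.

Run:
```python
from h import *
f0=np.load('f0.npy'); h=.2213
act=lambda:(np.array(robot.observe()['tool_pos'])-tcp(0,h))@u
for s in (.060,.057,.054,.0515,.0495):
    robot.move_linear(tcp(s,h),.03); robot.pause(.05); print(s,round(act(),4),np.round(F()-f0,1))
for h in (.223,.226,.229,.232,.236,.245,.27):
    robot.move_linear(tcp(.0495,h),.04); robot.pause(.05); print(h,round(act(),4),np.round(F()-f0,1))
robot.move_linear(tcp(.0495,.33),.15)
p=np.array(tcp(.0495,.33)); p[:2]-=.045*np.array([np.cos(yaw),np.sin(yaw)]); p[2]=.38
robot.move_to(p.tolist(),att(yaw,0,-1)); robot.pause(.2)
im=save('wrist','w4'); i=robot.camera_info('wrist'); measure(im,i)
for q in ('knob_top','paddle_top'): print(q,[(np.round(d['at'],4),round(d['confidence'],2)) for d in robot.mark_of('wrist',q)[:1]])
print(robot.observe()['time_s'],F()-f0)
cv2.imwrite('pics/w4.png',cv2.resize(im[:,:,::-1],None,fx=1.25,fy=1.25))
```

```text
0.06 0.0534 [-14.7  -0.6   7.7]
0.057 0.0531 [-7.6 -0.8  9.6]
0.054 0.0528 [-1.1 -0.6 10.3]
0.0515 0.0523 [ 3.8  0.1 11. ]
0.0495 0.0514 [ 6.2  0.  11.3]
0.223 0.0511 [5.5 2.4 6.7]
0.226 0.0508 [4.6 2.5 5.5]
0.229 0.0501 [3.1 1.9 4.3]
0.232 0.0491 [0.1 0.6 0.6]
0.236 0.0494 [ 0.   0.7 -0.5]
0.245 0.0495 [ 0.2  0.3 -1.9]
0.27 0.0496 [ 0.9  0.  -1.1]
paddle ((566.9951171875, 32.85434341430664), (24.998910903930664, 60.880882263183594), 13.810577392578125)
knob_top [(array([ 0.5775, -0.01  ,  0.2583]), 0.58)]
paddle_top [(array([0.5692, 0.0283, 0.2317]), 0.91)]
27.7667 [ 0.95603215  0.82389241 -1.32182104]
```

View pics/w4.png

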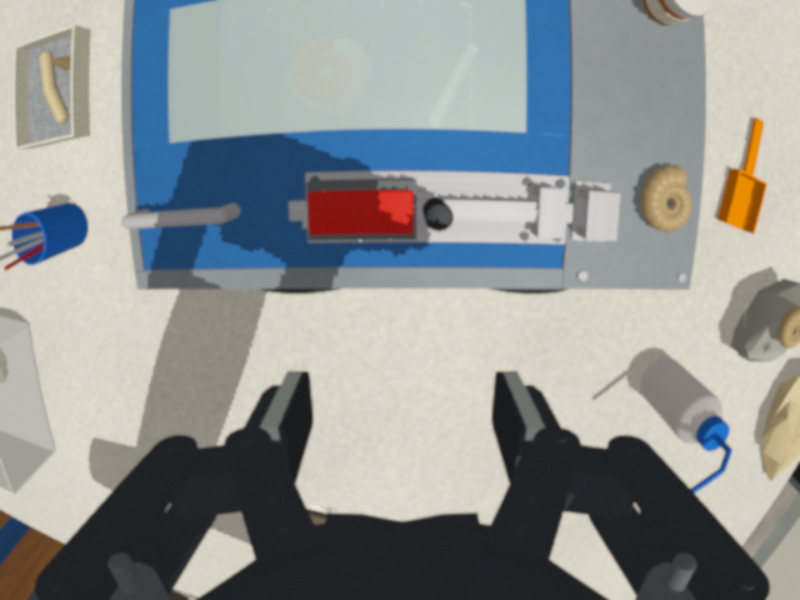

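The wrist view shows the knob at (438,213) next to the paddle, whose face (305–415, 190–235) reads its original size and place at the "up" height. The hatch is shut and the hand is clear, so I'm handing in.

```bash
python3 -c "
from h import *
robot.hand_in(); print(robot.observe()['time_s'])"
```

```text
the job is handed in; nothing more can be done
the job is handed in; nothing more can be done
```

The bolt is drawn to its stop and the catch has sprung up again to hold it. The job was handed in at about 28 s of the 43 s allowed. The joints can't be read directly, so this rests on forces and pictures.

- **How it was done:** With the hand tilted 4° and the fingers 62 mm apart, the left fingertip pressed the red catch down to its stop, where the force rose to 14 N. The right fingertip then pushed the knob towards the catch until it hit a hard stop; the force reached about 25 N with no further travel. I eased the finger back off the knob while still holding the catch down, so as not to lift the hatch, then took the hand straight up and away.
- **Bolt drawn:** The knob moved about 31 mm by the network's marks (0.0305 m is fully drawn), and the last picture shows it just short of the paddle.
- **Catch up:** As the hand rose, contact with the paddle ended at the same height where it had first touched. Measured as if at its raised height, the paddle had the same size and centre as before, to within 1 mm.
- **Hatch and bystanders:** The hatch looks shut. In the last picture I saw no sign that anything had moved, but the brush, the bench-side wash bottle and the others were judged by eye only, not measured again.
- **Disagreements:** The network's marks were off by up to about 5 mm. For the paddle I used my own measurement. For the knob I placed it 75 mm from the paddle; my ray to its top agreed within 0.3 mm. After release, the force sensor read about 1 N with nothing touching, which I took as drift.

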